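# Clamp the battery lamp to the wardrobe ledge with the ratchet knob

### The job

Fix the white battery lamp to the wardrobe ledge: push its metal tongue gently into the blue clamp, fully home against the stop, then turn the red ratchet knob clockwise (seen from above) until it clearly slips at its set torque, and stop within a few clicks (under about a sixth of a turn of slipping). Do not ram the stop, leave the other things on the ledge where they are, and let go of everything at the end.

Things in the scene. Friction and masses are not known exactly. Their poses are not given: they have to be found in the camera images.
- clamp: Blue steel clamp fixed to the ledge: two posts (30 mm long in x, 46 mm high, 34 mm apart in y), a bridge on them (top at 56 mm, 58 mm wide) and 5 mm flanges out to y = 51 mm each side. Origin on the knob's axis at ledge height; z up, +x the way the tongue goes in. Entrance at x = -15 mm, stop face at x = +20 mm. The tongue slides on the bare ledge, between the posts, under the foot.
- stop: Steel stop plate behind the portal, fixed to the clamp, 46 mm wide, 22 mm high; its face towards the entrance is at clamp x = +20 mm. Origin under the plate's centre (clamp x = 24 mm). Pressing the lamp on it with more than 40 N is ramming.
- foot: Rubber pressing foot, 20 mm wide, 6 mm thick, on the knob's axis under the bridge. Origin: centre of its underside, at the start 10 to 13 mm above the ledge. It sinks 7 mm per rad of spindle turn; once on the tongue it yields on a spring (6 N/mm), so some 0.6 rad of rising torque lie between touch and slip. The screw is self-locking; turning anticlockwise loosens it.
- spindle_mark (a point): White tick, 19 mm off the axis, on the spindle's steel disc (44 mm wide, 56 to 59 mm up) under the knob. Its x axis points outward along the tick. Tick and bar turn together, aligned at the start, until the knob slips at 0.40 N m (free drag 0.22 N m); then the disc stands still. The slip is the angle from tick to bar once the knob is let go: 0.15 to 1.1 rad wanted at the end, never over 1.35 even while held.
- knob_grip (a point): On the knob's axis, 86 mm above the ledge, the height to grip its red upright bar: 44 mm long (x axis; white dab at +x end), 12 mm thick (y axis), 64 to 94 mm up; black collar below, 32 mm wide. Axes turn with the knob. It sits springily on its ratchet (2 N m/rad: winds up 0.2 rad before slipping, springs back when let go). Slip begins after some 1.1 to 1.6 rad clockwise; grip anew as needed.
- lamp: White plastic battery lamp, 0.25 kg or so: body 50 mm (x) by 46 mm (y), 82 mm tall, a small toggle on top (to 95 mm). Origin under the centre of the body; z up. From the bottom of its +x side an aluminium tongue 28 mm wide and 8 mm thick, lying on the ledge, reaches to x = 110 mm (the last 12 mm or so only 20 mm wide). Grip the body across y.
- tongue_tip (a point): Middle of the tip of the lamp's tongue, 110 mm ahead of the lamp's origin, 4 mm above its underside. Home: at clamp x = 20 mm, y = 0.
- mug: White ceramic mug, 80 mm wide, 92 mm tall, handle to its +y, three pens standing in it up to 145 mm. Bystander; origin at the centre of its underside.
- spray_can: Green spray can, 52 mm diameter, 180 mm tall. Bystander; origin at the centre of its underside.
- mirror: Small steel mirror, 98 x 120 mm, on a hinged stand with a 70 x 100 mm foot. Bystander; origin at the centre of its underside.
- soap_case: Blue plastic soap case, 72 x 107 x 36 mm. Bystander; origin at the centre of its underside.
- cream_jar: Yellow cream jar with white lid, 56 mm diameter, 50 mm tall. Bystander; origin at the centre of its underside.
- matchbox: Cardboard matchbox, 36 x 54 x 15 mm. Bystander; origin at the centre of its underside.
There are look-alikes about, which are no part of the job. Leave any brown or green look-alike of the lamp alone. What is shaped like the clamp but purple is not meant.

How it is judged:
By the outcome, as a careful person would: the job done as asked, in the order asked, and still so for the second after the job is handed in, with the robot touching nothing.
It also fails if it takes over 72 s, if anything falls off the work surface, if the arm or the gripper's body presses on something with over 40 N, if the wrist force passes 120 N, or if a joint passes its speed limit or range.

### The arm

A 6-joint arm with a two-finger parallel gripper is mounted at the origin on the work surface. World frame = base frame: x ahead of the robot, y to its left, z up, the work surface at z = 0. Lengths are in m, angles in degrees, forces in N, time in s.
With the tool pointing down it reaches from about 0.375 to 0.9 m from the base axis. Payload 3.1 kg.
Tool frame: the origin (TCP) lies midway between the tips of the shut fingers; the grasp point (between the pads) lies 19 mm behind it; z points along the fingers, y is the line along which they close (so a half turn about z gives the same grasp; the last joint's range is limited). The gripper opens to 87 mm and grips with 3 to 60 N. Pads are 19 mm wide; open, the fingers measure 117 mm over their backs; the gripper's body (75 mm by 190 mm) begins 51 mm behind the grasp point.
Start: joints at [-81.675, 30.224, 82.088, -0, 67.689, -10.227], TCP at [0.199, -0.592, 0.223] pointing down, gripper open.
Joint ranges: [-176.69, 176.69], [-43.24, 126.21], [12.49, 139.97], [-82, 262], [0, 151.66], [-163.58, 163.58]. Speed limits (degrees/s): [159.86, 159.86, 180, 180, 180, 180].

### API

Orientations are given as a 3x3 rotation matrix whose columns are the frame's x, y, z axes.
In Python, from rig import read_state, capture, camera_info, hand_in gives the robot as it stands.
- The arm moves only by the tool drive_tool, never from a script. Its argument "motion" is a list of rows, each a list of 2 entries, a list of its own where there are three numbers: the shift along the tool's x, y, z in mm, then the turn, a rotation vector about the tool's x, y, z in rad. A call has 1 to 5 rows; each row shifts and turns the commanded pose from where the row before left it, along the tool's axes as they then stand; what a row does not reach is not made up. A row lasts 1/10 s, in which the tool goes at most 50 mm and 8.59 degrees, less where a joint would pass 70% of its speed; a pose out of reach is approached as far as the arm can. A call is refused whole if a number of a shift passes 50 or a number of a turn 0.15, either way. A call with a gripper value outside its range is refused whole. "gripper" is the opening, from 0 (shut) to 1 (fully open), set as the call begins (left out, the last holds). The fingers move at their own pace and stop on an object; the grip force is fixed at half the most. Time passes only in rows, so rows that do not move let the fingers close. It gives the time, the measured TCP pose, the force, the opening and the grip force at its end, in the units of the state.
- read_state(): the state, without advancing time (a new reading comes with each control period).
- capture(name): name is "scene" or "top"; returns the picture (384x512x3 uint8, red, green, blue); there is no depth.
- camera_info(name): a dict with "fovy" (degrees; the focal length in pixels is half the picture's height over the tangent of half this angle, whatever the lens; pixels are square), "cx", "cy" (the principal point, pixels), "xyz" and "orientation" of the camera in the world. Camera axes: x right, y down, z forward; pixel columns grow to the right and rows downward; lengths in m; the calibration is good to about 2 mm. A picture is of the moment at which its call begins. camera_info takes no time and is no camera call.
- hand_in(): hands the job in; it is judged then, once.
The state is a dict: "time_s": time; "joint_positions": joint angles; "qvel": joint speeds; "tau": joint torques, N m; "position": TCP position; "tcp_rot": TCP orientation; "force": force on the tool from outside, world axes, zero at the start; "moment": the same for the moment, N m; "opening": opening from 0.0 (shut) to 1.0 (fully open); "grasp_force": force on a finger pad.
Only numpy, scipy, OpenCV 4.12 (cv2) and the standard library are available. Lean on these libraries where they do the work, as an engineer would, in place of code of your own. Each camera call takes 0.05 s, during which the arm holds its last target. There are 200 camera calls.

## Working session

There is one attempt and no reset: what is moved stays moved. The work goes in short steps, Python scripts to look and compute and a tool call to move; the robot and the scene stay as the last step left them, time stands still between calls to the robot, and variables do not carry over. Pictures are saved under pics/ and viewed, at most 10 in all, crops included, and the job is handed in when it is done.

Besides the shell and the picture viewer there is one more tool, called after "Request:" as a command line: name --argument value ..., lists and objects as JSON in quotes. drive_tool: Moves the arm, as the interface text tells. Its arguments: {"type":"object","properties":{"motion":{"type":"array","items":{"type":"array"}},"gripper":{"type":"number"}},"required":["motion"]}

```bash
ls; mkdir -p pics
cat > h.py <<'E'
import numpy as np, cv2
from rig import read_state, capture, camera_info, hand_in
def cam(n):
    c=camera_info(n); return 192/np.tan(np.radians(c["fovy"])/2),c["cx"],c["cy"],np.array(c["xyz"]),np.array(c["orientation"]).reshape(3,3)
def px2w(n,u,v,z):
    f,cx,cy,p,R=cam(n); d=R@np.array([(u-cx)/f,(v-cy)/f,1]); return p+d*(z-p[2])/d[2]
def w2px(n,P):
    f,cx,cy,p,R=cam(n); q=R.T@(np.array(P)-p); return np.array([cx+f*q[0]/q[2],cy+f*q[1]/q[2]])
def save(n,name,crop=None,s=1):
    im=capture(n)
    if crop: im=im[crop[1]:crop[3],crop[0]:crop[2]]
    im=cv2.resize(im,None,fx=s,fy=s,interpolation=cv2.INTER_CUBIC)
    cv2.imwrite("pics/"+name,im[:,:,::-1]); return im
E
python3 - <<'E'
from h import *
a=capture("scene");b=capture("top")
np.save("s0.npy",a);np.save("t0.npy",b)
im=cv2.resize(np.vstack([a,b]),None,fx=.78,fy=.78)[:600]
cv2.imwrite("pics/a.png",cv2.resize(a,(800,600))[:,:,::-1]);cv2.imwrite("pics/b.png",cv2.resize(b,(800,600))[:,:,::-1])
for n in("scene","top"):print(camera_info(n))
print(read_state())
E
```

```text
pics
{'fovy': 42.0831442416786, 'cx': 253.48650928542708, 'cy': 192.93354510034416, 'xyz': array([ 1.14952768, -0.98252228,  0.97460776]), 'orientation': array([[ 0.86399847,  0.30959564, -0.39706068],
       [ 0.50348151, -0.52560372,  0.68574565],
       [ 0.00360729, -0.79239591, -0.60999649]])}
{'fovy': 42.844276126510835, 'cx': 255.72159742498516, 'cy': 191.68440854884304, 'xyz': array([4.03082932e-01, 9.63983789e-04, 1.44959622e+00]), 'orientation': array([[ 1.00833761e-03, -9.93643573e-01,  1.12567463e-01],
       [-9.99945853e-01,  1.64021151e-04,  1.04049745e-02],
       [-1.03572995e-02, -1.12571859e-01, -9.93589605e-01]])}
{'time_s': 0.1, 'joint_positions': array([-8.16754609e+01,  3.02732817e+01,  8.21500493e+01, -4.48631997e-04,
        6.76902527e+01, -1.02254130e+01]), 'qvel': array([-0.03438765, -0.07427428, -0.12406145, -0.01403921, -0.10569286,
        0.01794767]), 'tau': array([-4.94096766e-04, -4.40985525e+01, -1.77150285e+01,  6.34858129e-02,
        5.33987966e-02, -4.15103693e-05]), 'position': array([ 0.19877833, -0.59183725,  0.22166776]), 'tcp_rot': array([[ 9.48045763e-01,  3.18133849e-01, -2.94180679e-04],
       [ 3.18133798e-01, -9.48043798e-01,  1.96047237e-03],
       [ 3.44796451e-04, -1.95220634e-03, -9.99998035e-01]]), 'force': array([-0.27324276,  0.81443617, -0.30544119]), 'moment': array([-0.02437471, -0.03322422, -0.0145781 ]), 'grasp_force': 0.0, 'opening': 1.000431597444354}
```

View pics/a.png

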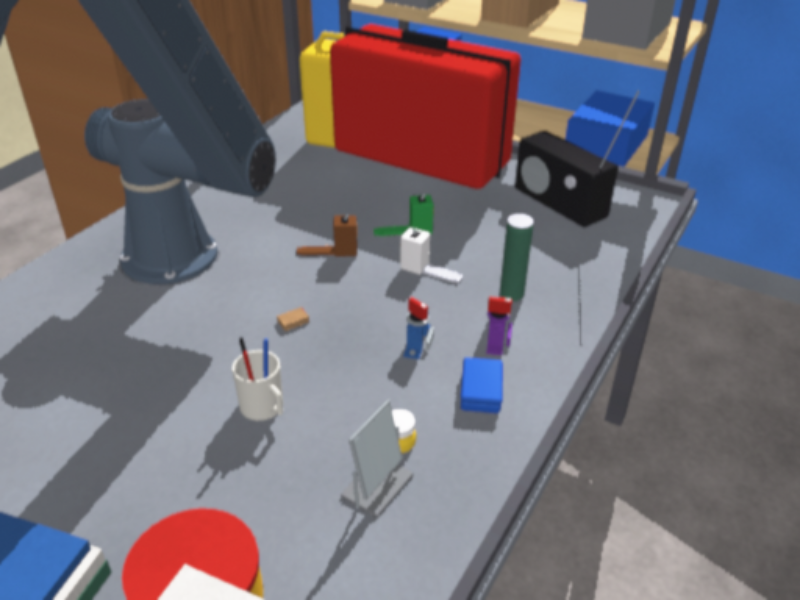

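View pics/b.png

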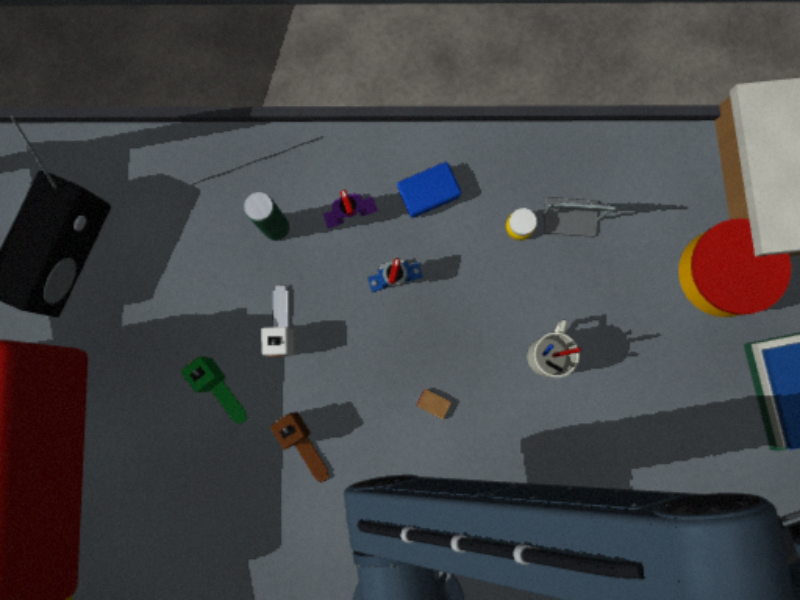

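Top view (800 px scale): the lamp candidates are white (275,340), green (203,373) and brown (290,430). White is the one meant. The clamp candidates are blue (396,273) and purple (348,203). Blue is meant, and the soap case at (430,188) isn't a clamp. I'll confirm in one enlarged crop.

Run:
```python
from h import *
b=np.load("t0.npy")
c=cv2.resize(b[155:235,155:285],None,fx=6,fy=6,interpolation=cv2.INTER_CUBIC)
cv2.imwrite("pics/c.png",c[:,:,::-1])
h=cv2.cvtColor(b,cv2.COLOR_RGB2HSV).astype(int)
def comp(n,m):
    k,l,s,ce=cv2.connectedComponentsWithStats(m.astype(np.uint8))
    for i in range(1,k):
        if s[i,4]>12: print(n,s[i],ce[i].round(2))
sub=np.zeros(b.shape[:2],bool);sub[155:235,155:285]=1
comp("blue",sub&(h[...,0]>100)&(h[...,0]<118)&(h[...,1]>140)&(h[...,2]>60))
comp("red",sub&((h[...,0]<8)|(h[...,0]>172))&(h[...,1]>140)&(h[...,2]>80))
comp("white",sub&(h[...,1]<45)&(h[...,2]>140))
```

```text
blue [258 168  12  11  77] [263.99 172.95]
blue [236 172  12  15  89] [241.31 179.82]
red [249 166   7  16  57] [251.47 173.84]
white [167 183  17  44 420] [176.92 206.33]
```

View pics/c.png

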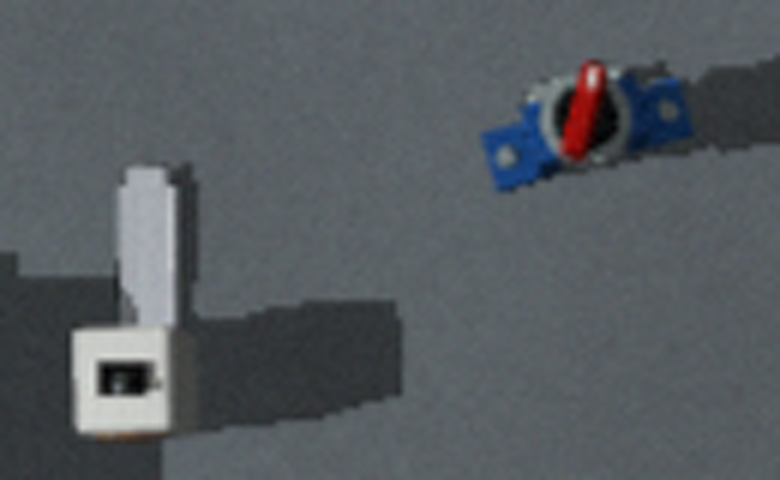

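White lamp and blue clamp confirmed in the crop: lamp top centre (121,380), tongue tip (148,167), clamp bolts (508,156) and (669,110), red bar from (574,155) to (594,66) with the dab at the far end. Next I turn these into positions.

Run:
```python
from h import *
def P(x,y,z): return px2w("top",155+(x+.5)/6-.5,155+(y+.5)/6-.5,z)
bl,br=P(508,156,.007),P(669,110,.007)
print("bolts",bl,br,np.linalg.norm(bl-br),"mid",(bl+br)/2,"yaw",np.degrees(np.arctan2(-(bl-br)[0],(bl-br)[1])))
for n,c in (("L",[(484,134),(500,191),(536,178),(524,118)]),("R",[(637,138),(692,132),(680,80)])): print(n,[P(*q,.005).round(4) for q in c])
k1,k2=P(594,66,.094),P(574,155,.094);print("bar",k1,k2,np.linalg.norm(k1-k2),(k1+k2)/2,"yaw",np.degrees(np.arctan2((k1-k2)[1],(k1-k2)[0])))
disc=P(586,113,.0575);print("disc",disc)
cs=[P(*q,.082) for q in((75,328),(170,328),(170,431),(75,431))]
print("lamp corners",np.round(cs,4),"c",np.mean(cs,0))
tip=P(147,167,.008);print("tip",tip,"tongue edges mid root",P(149,325,.008))
c=np.mean(cs,0);d=(tip-c)[:2];print(np.linalg.norm(d),np.degrees(np.arctan2(d[1],d[0])))
# scene check
for n,p in (("clamp",(*((bl+br)/2)[:2],.094)),("lamp",(*c[:2],.095)),("tip",tip)): print(n,w2px("scene",p)*800/512)
```

```text
bolts [0.59977153 0.06511969 0.007     ] [ 0.62278496 -0.01474333  0.007     ] 0.08311269743973494 mid [0.61127825 0.02518818 0.007     ] yaw 16.07492715774859
L [array([0.6111, 0.0772, 0.005 ]), array([0.5825, 0.0691, 0.005 ]), array([0.589 , 0.0513, 0.005 ]), array([0.6191, 0.0573, 0.005 ])]
R [array([0.609 , 0.0011, 0.005 ]), array([ 0.612 , -0.0262,  0.005 ]), array([ 0.6382, -0.0203,  0.005 ])]
bar [0.63034731 0.02123247 0.094     ] [0.58836735 0.030489   0.094     ] 0.042988377746282405 [0.60935733 0.02586073 0.094     ] yaw -12.43468056200849
disc [0.61366342 0.02557824 0.0575    ]
lamp corners [[0.5085 0.264  0.082 ]
 [0.5085 0.2195 0.082 ]
 [0.4604 0.2187 0.082 ]
 [0.4604 0.263  0.082 ]] c [0.48440937 0.24128901 0.082     ]
tip [0.5942023  0.24418196 0.008     ] tongue edges mid root [0.5156419  0.24172771 0.008     ]
0.10983104191181052 1.509347415680215
clamp [417.24097326 302.2666332 ]
lamp [414.3013667  229.09964126]
tip [459.51220517 277.49189889]
```

```bash
cat >> h.py <<'E'
from scipy.spatial.transform import Rotation as Ro
def plan(wps, start=None):
    """wps: list of (xyz, yaw_deg or None (=keep), nrows); tool down, unwrapped yaw change as given. Prints rows (tool axes)."""
    s=read_state(); R=np.array(s["tcp_rot"]).reshape(3,3); p=np.array(s["position"]); y0=np.degrees(np.arctan2(R[1,0],R[0,0]))
    out=[]
    for xyz,dyaw,n in wps:
        # dyaw: world ccw turn over this leg in degrees
        for i in range(n):
            k=n-i; d=(np.array(xyz)-p)*1000/k
            t=np.round(R.T@d,1); w=np.round(-np.radians(dyaw)/n,3)
            p=p+R@t/1000; R=R@Ro.from_rotvec([0,0,w]).as_matrix()
            out.append([t.tolist(),[0,0,float(w)]])
    for i in range(0,len(out),5): print(str(out[i:i+5]).replace(" ",""))
    print("end",p.round(4),"yaw",np.degrees(np.arctan2(R[1,0],R[0,0])).round(2))
def st():
    s=read_state(); R=np.array(s["tcp_rot"]).reshape(3,3)
    print("t",round(s["time_s"],2),"p",np.round(s["position"],4),"yaw",np.degrees(np.arctan2(R[1,0],R[0,0])).round(2),"z",R[:,2].round(4),"F",np.round(s["force"],2),"M",np.round(s["moment"],3),"open",round(s["opening"],3),"g",s["grasp_force"],"j",np.round(s["joint_positions"],1))
E
python3 - <<'E'
from h import *
plan([((.45,-.15,.25),90,11),((.484,.2412,.2),72.8,9)])
E
```

```text
[[[34.4,-30.8,-2.5],[0,0,-0.143]],[[38.5,-25.6,-2.5],[0,0,-0.143]],[[41.7,-19.9,-2.5],[0,0,-0.143]],[[44.1,-13.7,-2.5],[0,0,-0.143]],[[45.6,-7.3,-2.5],[0,0,-0.143]]]
[[[46.2,-0.7,-2.5],[0,0,-0.143]],[[45.8,5.9,-2.5],[0,0,-0.143]],[[44.5,12.4,-2.5],[0,0,-0.143]],[[42.3,18.6,-2.5],[0,0,-0.143]],[[39.3,24.5,-2.5],[0,0,-0.143]]]
[[[35.4,29.8,-2.5],[0,0,-0.143]],[[40.0,17.5,5.6],[0,0,-0.141]],[[37.1,22.9,5.6],[0,0,-0.141]],[[33.5,27.9,5.6],[0,0,-0.141]],[[29.2,32.4,5.7],[0,0,-0.141]]]
[[[24.4,36.1,5.6],[0,0,-0.141]],[[19.1,39.2,5.7],[0,0,-0.141]],[[13.4,41.5,5.6],[0,0,-0.141]],[[7.4,43.0,5.7],[0,0,-0.141]],[[1.3,43.6,5.6],[0,0,-0.141]]]
end [0.484  0.2412 0.2   ] yaw -178.62
```

Request:
drive_tool --motion '[[[34, -31, -2.5], [0, 0, -0.143]], [[38.5, -25.5, -2.5], [0, 0, -0.143]], [[41.5, -20, -2.5], [0, 0, -0.143]], [[44, -13.5, -2.5], [0, 0, -0.143]], [[45.5, -7.5, -2.5], [0, 0, -0.143]]]' --gripper 1

```text
time_s: 0.6
position: [0.3126, -0.39, 0.2348]
tcp_rot: [[0.503, 0.864, -0.0], [0.864, -0.503, 0.001], [0.001, -0.001, -1.0]]
force: [-0.6, -0.0, 0.6]
opening: 1.002
grasp_force: 0.0
```

Request:
drive_tool --motion '[[[46, -0.5, -2.5], [0, 0, -0.143]], [[46, 6, -2.5], [0, 0, -0.143]], [[44.5, 12.5, -2.5], [0, 0, -0.143]], [[42.5, 18.5, -2.5], [0, 0, -0.143]], [[39.5, 24.5, -2.5], [0, 0, -0.143]]]'

```text
time_s: 1.1
position: [0.4271, -0.1889, 0.2475]
tcp_rot: [[-0.187, 0.982, -0.0], [0.982, 0.187, 0.0], [0.0, -0.0, -1.0]]
force: [0.8, -0.4, 0.2]
opening: 1.004
grasp_force: 0.0
```

Request:
drive_tool --motion '[[[35.5, 30, -2.5], [0, 0, -0.143]], [[40, 17.5, 5.5], [0, 0, -0.141]], [[37, 23, 5.5], [0, 0, -0.141]], [[33.5, 28, 5.5], [0, 0, -0.141]], [[29, 32.5, 5.5], [0, 0, -0.141]]]'

```text
time_s: 1.6
position: [0.465, 0.0252, 0.2277]
tcp_rot: [[-0.781, 0.625, -0.0], [0.625, 0.781, 0.0], [0.0, -0.0, -1.0]]
force: [-0.3, -0.8, -0.9]
opening: 1.001
grasp_force: 0.0
```

Request:
drive_tool --motion '[[[24.5, 36, 5.5], [0, 0, -0.141]], [[19, 39, 5.5], [0, 0, -0.141]], [[13.5, 41.5, 5.5], [0, 0, -0.141]], [[7.5, 43, 5.5], [0, 0, -0.141]], [[1.5, 43.5, 5.5], [0, 0, -0.141]]]'

```text
time_s: 2.1
position: [0.4832, 0.2421, 0.2]
tcp_rot: [[-1.0, -0.03, -0.001], [-0.03, 1.0, -0.0], [0.001, -0.0, -1.0]]
force: [0.4, -0.6, -0.0]
opening: 0.999
grasp_force: 0.0
```

Request:
drive_tool --motion '[[[0, 0, 0], [0, 0, 0]], [[0, 0, 0], [0, 0, 0]]]'

```text
time_s: 2.3
position: [0.4829, 0.2409, 0.1999]
tcp_rot: [[-1.0, -0.026, -0.001], [-0.026, 1.0, -0.001], [0.001, -0.001, -1.0]]
force: [-0.4, -0.3, -0.3]
opening: 0.997
grasp_force: 0.0
```

Run:
```python
from h import *
st(); plan([((.484,.2412,.045),0,6)])
```

```text
t 2.3 p [0.4829 0.2409 0.1999] yaw -178.52 z [-1.4e-03 -9.0e-04 -1.0e+00] F [-0.38 -0.34 -0.3 ] M [ 0.083 -0.133  0.049] open 0.997 g 0.0 j [ 14.7  25.4  95.7  -0.   59.  -76.8]
[[[-0.2,0.1,25.8],[0,0,-0.0]],[[-0.2,0.1,25.8],[0,0,-0.0]],[[-0.2,0.1,25.8],[0,0,-0.0]],[[-0.2,0.0,25.8],[0,0,-0.0]],[[-0.3,0.1,25.9],[0,0,-0.0]]]
[[[-0.2,0.0,25.8],[0,0,-0.0]]]
end [0.484  0.2412 0.045 ] yaw -178.52
```

Request:
drive_tool --motion '[[[0, 0, 30], [0, 0, 0]], [[0, 0, 40], [0, 0, 0]], [[-0.5, 0, 40], [0, 0, 0]], [[-0.5, 0, 30], [0, 0, 0]], [[0, 0, 15], [0, 0, 0]]]'

```text
time_s: 2.8
position: [0.4831, 0.2379, 0.0432]
tcp_rot: [[-1.0, -0.021, -0.005], [-0.021, 1.0, -0.002], [0.005, -0.002, -1.0]]
force: [0.3, 0.4, -0.8]
opening: 1.001
grasp_force: 0.0
```

Request:
drive_tool --motion '[[[0, 0, 0], [0, 0, 0]], [[0, 0, 0], [0, 0, 0]], [[0, 0, 0], [0, 0, 0]], [[0, 0, 0], [0, 0, 0]], [[0, 0, 0], [0, 0, 0]]]' --gripper 0

```text
time_s: 3.3
position: [0.4853, 0.2405, 0.0466]
tcp_rot: [[-1.0, -0.024, 0.002], [-0.024, 1.0, 0.001], [-0.002, 0.0, -1.0]]
force: [-0.8, 1.1, -0.3]
opening: 0.632
grasp_force: 0.0
```

Request:
drive_tool --motion '[[[0, 0, 0], [0, 0, 0]], [[0, 0, 0], [0, 0, 0]], [[0, 0, 0], [0, 0, 0]]]'

```text
time_s: 3.6
position: [0.485, 0.2405, 0.0462]
tcp_rot: [[-1.0, -0.024, 0.001], [-0.024, 1.0, 0.0], [-0.001, 0.0, -1.0]]
force: [-0.9, -0.7, 5.2]
opening: 0.522
grasp_force: 30.0
```

Run:
```python
from h import *
st()
im=save("top","d.png",(155,155,285,235),6)
```

```text
t 3.6 p [0.485  0.2405 0.0462] yaw -178.6 z [ 1.e-03  3.e-04 -1.e+00] F [-0.88 -0.65  5.24] M [ 0.101 -0.017  0.009] open 0.522 g 29.994453862309456 j [ 14.5  39.4 101.8  -0.   38.7 -76.8]
```

Grasp holds (45.4 mm opening against a 46 mm body). I lift the lamp and carry it round behind the clamp entrance.

Run:
```python
from h import *
plan([((.482,.2405,.071),0,2),((.455,.12,.071),7,4),((.475,-.0137,.071),7.6,4)])
```

```text
[[[1.5,0.0,-12.4],[0,0,-0.0]],[[1.4,0.0,-12.4],[0,0,-0.0]],[[7.5,-29.9,-0.0],[0,0,-0.031]],[[8.4,-29.7,-0.0],[0,0,-0.031]],[[9.3,-29.4,-0.0],[0,0,-0.031]]]
[[[10.3,-29.2,-0.1],[0,0,-0.031]],[[-0.0,-33.8,0.0],[0,0,-0.033]],[[1.1,-33.8,0.0],[0,0,-0.033]],[[2.2,-33.7,0.0],[0,0,-0.033]],[[3.3,-33.6,0.0],[0,0,-0.033]]]
end [ 0.475  -0.0137  0.071 ] yaw -163.93
```

Request:
drive_tool --motion '[[[1.5, 0, -12.5], [0, 0, 0]], [[1.5, 0, -12.5], [0, 0, 0]], [[7.5, -30, 0], [0, 0, -0.031]], [[8.5, -29.5, 0], [0, 0, -0.031]], [[9.5, -29.5, 0], [0, 0, -0.031]]]'

```text
time_s: 4.15
position: [0.4607, 0.1494, 0.0713]
tcp_rot: [[-0.993, -0.12, 0.001], [-0.12, 0.993, 0.0], [-0.001, -0.0, -1.0]]
force: [0.4, -0.3, -3.3]
opening: 0.524
grasp_force: 30.0
```

Request:
drive_tool --motion '[[[10.5, -29, 0], [0, 0, -0.031]], [[0, -34, 0], [0, 0, -0.033]], [[1, -34, 0], [0, 0, -0.033]], [[2, -33.5, 0], [0, 0, -0.033]], [[3.5, -33.5, 0], [0, 0, -0.033]]]'

```text
time_s: 4.65
position: [0.4743, -0.0151, 0.0713]
tcp_rot: [[-0.961, -0.278, 0.001], [-0.278, 0.961, -0.0], [-0.001, -0.0, -1.0]]
force: [0.5, -0.5, -4.3]
opening: 0.524
grasp_force: 30.0
```

Request:
drive_tool --motion '[[[0, 0, 0], [0, 0, 0]], [[0, 0, 0], [0, 0, 0]], [[0, 0, 12], [0, 0, 0]], [[0, 0, 8], [0, 0, 0]], [[0, 0, 0], [0, 0, 0]]]'

```text
time_s: 5.15
position: [0.4728, -0.0125, 0.0498]
tcp_rot: [[-0.961, -0.278, -0.003], [-0.278, 0.961, 0.001], [0.003, 0.002, -1.0]]
force: [0.3, 0.4, -3.6]
opening: 0.525
grasp_force: 30.0
```

Run:
```python
from h import *
st()
a=capture("top");b=capture("scene")
f,g=w2px("top",(.59,.02,.0)),w2px("scene",(.58,.02,.03))
print(f,g)
def crop(im,c,w,h,s): 
    x,y=int(c[0])-w//2,int(c[1])-h//2; print(x,y); return cv2.resize(im[y:y+h,x:x+w],None,fx=s,fy=s,interpolation=cv2.INTER_CUBIC)
o=np.hstack([crop(a,f,66,90,6),crop(b,g,66,90,6)])
cv2.imwrite("pics/e.png",o[:,:,::-1])
```

```text
t 5.15 p [ 0.4728 -0.0125  0.0498] yaw -163.87 z [-0.0032  0.001  -1.    ] F [ 0.32  0.41 -3.62] M [ 0.092 -0.114  0.028] open 0.525 g 29.993694671429694 j [ -15.1   36.4  111.5    0.    32.4 -121.2]
[254.43832201 184.13662434] [256.59296341 208.09264003]
221 139
223 163
```

View pics/e.png

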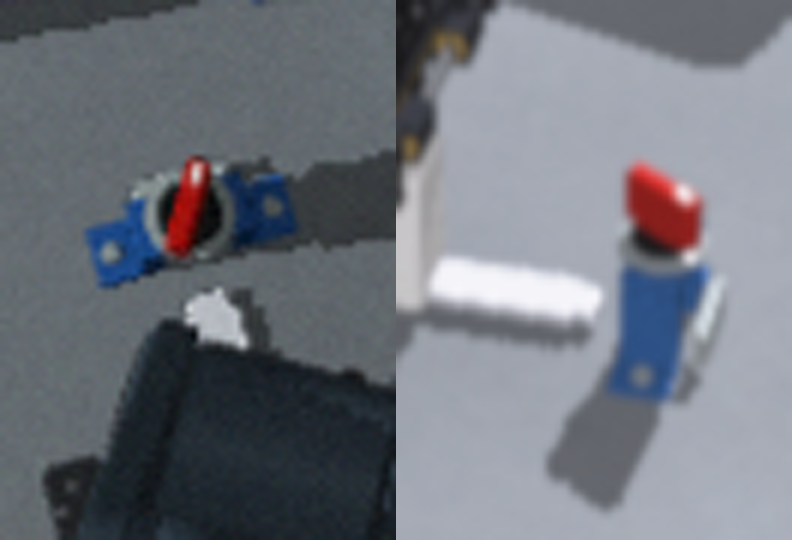

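Left (top view): tip edge from (197,296) to (221,289), and the clamp is unmoved. Right (scene view): the tongue lies a little above the ledge, facing the entrance, with the grey stop plate on the far side at (708,330).

Run:
```python
from h import *
s=read_state();R=s["tcp_rot"];p=s["position"]
O=np.array([.6114,.0256]);a=np.radians(16.1);C=np.array([[np.cos(a),np.sin(a)],[-np.sin(a),np.cos(a)]])
T=lambda x,y,z: px2w("top",221+(x+.5)/6-.5,139+(y+.5)/6-.5,z)
for q in ((208,292),(197,296),(221,289),(188,308),(246,348)): w=T(*q,.0116); print(q,w.round(4),"clamp",(C@(w[:2]-O)*1000).round(1))
for q in ((111,252),(272,205)): w=T(*q,.007);print("bolt",(C@(w[:2]-O)*1000).round(1))
S=lambda x,y,z: px2w("scene",223+(x-396+.5)/6-.5,163+(y+.5)/6-.5,z)
for q in ((602,292),(590,318),(575,275)): w=S(*q,.0116); print("scene",q,w.round(4),(C@(w[:2]-O)*1000).round(1))
w=S(641,377,.007);print("scene bolt -y",(C@(w[:2]-O)*1000).round(1))
# odometry: lamp frame vs tool at grasp
th=np.radians(1.4); l=np.array([.4844,.2412])-[.485,.2405]
yaw=np.arctan2(-R[1,0],-R[0,0]); d=yaw-th; Q=np.array([[np.cos(d),-np.sin(d)],[np.sin(d),np.cos(d)]])
tip=p[:2]+Q@(l+.11*np.array([np.cos(th),np.sin(th)])); print("odo tip",tip,(C@(tip-O)*1000).round(1),"yaw",np.degrees(yaw))
```

```text
(208, 292) [0.5792 0.0174 0.0116] clamp [-33.2   1.1]
(197, 296) [0.5772 0.0229 0.0116] clamp [-33.6   6.8]
(221, 289) [0.5807 0.011  0.0116] clamp [-33.5  -5.5]
(188, 308) [0.5713 0.0273 0.0116] clamp [-38.1  12.8]
(246, 348) [ 0.5514 -0.0013  0.0116] clamp [-65.1  -9.2]
bolt [-0.1 41.7]
bolt [  0.4 -41.6]
scene (602, 292) [0.5773 0.027  0.0116] [-32.4  10.8]
scene (590, 318) [0.5822 0.0064 0.0116] [-33.4 -10.3]
scene (575, 275) [0.5587 0.0317 0.0116] [-48.9  20.5]
scene bolt -y [  0.3 -42.2]
odo tip [0.57861065 0.01814895] [-33.6   1.9] yaw 16.122716689889693
```

Request:
drive_tool --motion '[[[0, -1, 2], [0, 0, 0]], [[-5, 0, 1], [0, 0, 0]], [[-7, 0, 0], [0, 0, 0]], [[-5, 0, 0], [0, 0, 0]], [[0, 0, 0], [0, 0, 0]]]'

```text
time_s: 5.75
position: [0.4925, -0.0101, 0.0478]
tcp_rot: [[-0.961, -0.277, 0.002], [-0.277, 0.961, -0.001], [-0.002, -0.001, -1.0]]
force: [-1.0, 0.0, -2.9]
opening: 0.526
grasp_force: 30.0
```

Request:
drive_tool --motion '[[[0, 0, 0], [0, 0, 0]], [[0, 0, 0], [0, 0, 0]]]'

```text
time_s: 5.95
position: [0.4904, -0.01, 0.0475]
tcp_rot: [[-0.961, -0.277, -0.001], [-0.277, 0.961, 0.0], [0.001, 0.0, -1.0]]
force: [-0.0, 0.4, -2.8]
opening: 0.524
grasp_force: 30.0
```

Run:
```python
from h import *
st()
```

```text
t 5.95 p [ 0.4904 -0.01    0.0475] yaw -163.95 z [-7.e-04  2.e-04 -1.e+00] F [-0.03  0.44 -2.82] M [ 0.119 -0.092  0.002] open 0.524 g 29.99367265496403 j [ -14.2   37.2  109.1   -0.    33.7 -120.3]
```

Request:
drive_tool --motion '[[[0, 1, 1], [0, 0, 0]], [[-4, 0, 0], [0, 0, 0]], [[-5, 0, 0], [0, 0, 0]], [[-4, 0, 0], [0, 0, 0]], [[0, 0, 0], [0, 0, 0]]]'

```text
time_s: 6.45
position: [0.5044, -0.0056, 0.0466]
tcp_rot: [[-0.961, -0.277, 0.002], [-0.277, 0.961, -0.0], [-0.002, -0.001, -1.0]]
force: [0.4, -0.3, -1.7]
opening: 0.525
grasp_force: 30.0
```

Request:
drive_tool --motion '[[[0, 0, 0], [0, 0, 0]], [[0, 0, 0], [0, 0, 0]]]'

```text
time_s: 6.65
position: [0.5027, -0.0054, 0.0465]
tcp_rot: [[-0.961, -0.277, -0.0], [-0.277, 0.961, 0.0], [0.0, 0.0, -1.0]]
force: [-0.1, -1.1, -2.7]
opening: 0.527
grasp_force: 30.0
```

Run:
```python
from h import *
st()
b=capture("scene"); t=capture("top")
def crop(im,x,y,w,h,s): return cv2.resize(im[y:y+h,x:x+w],None,fx=s,fy=s,interpolation=cv2.INTER_CUBIC)
o=np.hstack([crop(t,221,139,66,90,6),crop(b,223,163,66,90,6)])
cv2.imwrite("pics/f.png",o[:,:,::-1])
```

```text
t 6.65 p [ 0.5027 -0.0054  0.0465] yaw -163.94 z [-5.e-04  1.e-04 -1.e+00] F [-0.09 -1.08 -2.65] M [ 0.133 -0.066  0.041] open 0.527 g 29.993574055843055 j [ -13.4   37.8  107.4   -0.    34.8 -119.4]
```

View pics/f.png

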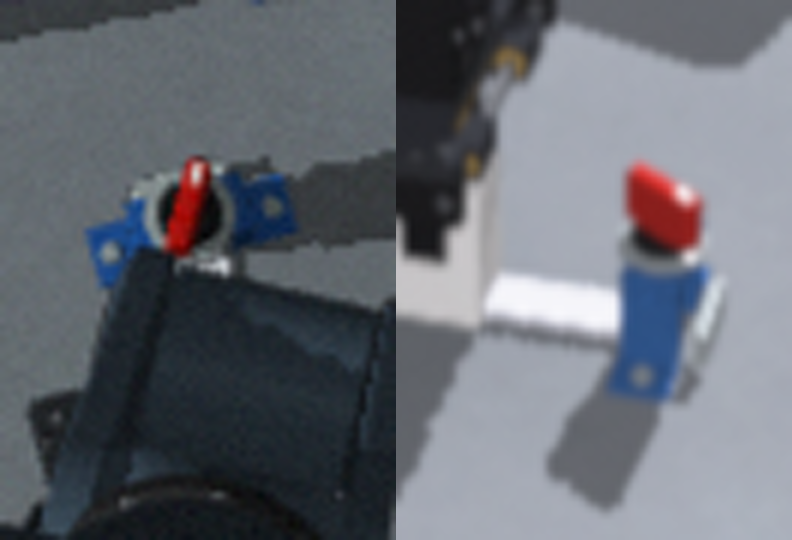

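The top view shows the tongue entering between the posts around (205,265), and the scene view shows it behind the post at (620,310), with no side force. I continue inward.

Request:
drive_tool --motion '[[[-4, 0, 0], [0, 0, 0]], [[-4, 0, 0], [0, 0, 0]], [[-4, 0, 0], [0, 0, 0]], [[-3, 0, 0], [0, 0, 0]], [[0, 0, 0], [0, 0, 0]]]'

```text
time_s: 7.25
position: [0.5183, -0.0013, 0.0466]
tcp_rot: [[-0.961, -0.277, 0.001], [-0.277, 0.961, -0.0], [-0.001, -0.0, -1.0]]
force: [0.1, -0.1, -3.7]
opening: 0.525
grasp_force: 30.0
```

Request:
drive_tool --motion '[[[-1, 0, 0], [0, 0, 0]], [[-1, 0, 0], [0, 0, 0]], [[-1, 0, 0], [0, 0, 0]], [[0, 0, 0], [0, 0, 0]], [[0, 0, 0], [0, 0, 0]]]'

```text
time_s: 7.75
position: [0.5202, -0.0005, 0.0466]
tcp_rot: [[-0.961, -0.277, -0.0], [-0.277, 0.961, 0.0], [0.0, 0.0, -1.0]]
force: [1.6, -0.1, -3.6]
opening: 0.525
grasp_force: 30.0
```

Request:
drive_tool --motion '[[[-1, 0, 0], [0, 0, 0]], [[-1, 0, 0], [0, 0, 0]], [[-1, 0, 0], [0, 0, 0]], [[0, 0, 0], [0, 0, 0]]]'

```text
time_s: 8.15
position: [0.5234, 0.0003, 0.0466]
tcp_rot: [[-0.961, -0.277, 0.0], [-0.277, 0.961, -0.0], [-0.0, -0.0, -1.0]]
force: [0.4, -0.4, -3.3]
opening: 0.526
grasp_force: 30.0
```

Request:
drive_tool --motion '[[[-0.5, 0, 0], [0, 0, 0]], [[-0.5, 0, 0], [0, 0, 0]], [[0, 0, 0], [0, 0, 0]]]'

```text
time_s: 8.45
position: [0.5242, 0.0006, 0.0466]
tcp_rot: [[-0.961, -0.277, -0.0], [-0.277, 0.961, -0.0], [0.0, 0.0, -1.0]]
force: [-0.2, 1.0, -2.8]
opening: 0.525
grasp_force: 30.0
```

Request:
drive_tool --motion '[[[-0.5, 0, 0], [0, 0, 0]], [[-0.5, 0, 0], [0, 0, 0]], [[0, 0, 0], [0, 0, 0]]]'

```text
time_s: 8.75
position: [0.5242, 0.0008, 0.0465]
tcp_rot: [[-0.961, -0.277, -0.002], [-0.277, 0.961, 0.0], [0.002, 0.001, -1.0]]
force: [-2.5, -1.2, -0.8]
opening: 0.525
grasp_force: 30.0
```

Request:
drive_tool --motion '[[[-0.5, 0, 0], [0, 0, 0]], [[0, 0, 0], [0, 0, 0]]]'

```text
time_s: 8.95
position: [0.5242, 0.0009, 0.0465]
tcp_rot: [[-0.961, -0.277, -0.003], [-0.277, 0.961, 0.0], [0.003, 0.001, -1.0]]
force: [-4.1, -2.5, -0.2]
opening: 0.526
grasp_force: 30.0
```

Request:
drive_tool --motion '[[[-0.5, 0, 0], [0, 0, 0]], [[0, 0, 0], [0, 0, 0]]]'

```text
time_s: 9.15
position: [0.5242, 0.0009, 0.0465]
tcp_rot: [[-0.961, -0.277, -0.004], [-0.277, 0.961, -0.0], [0.004, 0.001, -1.0]]
force: [-6.3, -2.9, 1.1]
opening: 0.526
grasp_force: 30.0
```

Request:
drive_tool --motion '[[[-0.5, 0, 0.3], [0, 0, 0]], [[-0.5, 0, 0.2], [0, 0, 0]], [[0, 0, 0], [0, 0, 0]]]'

```text
time_s: 9.45
position: [0.5241, 0.001, 0.0463]
tcp_rot: [[-0.961, -0.277, -0.006], [-0.277, 0.961, -0.0], [0.006, 0.001, -1.0]]
force: [-8.1, -4.3, 4.0]
opening: 0.526
grasp_force: 30.0
```

Run:
```python
from h import *
st()
```

```text
t 9.45 p [0.5241 0.001  0.0463] yaw -163.93 z [-5.9e-03 -2.0e-04 -1.0e+00] F [-8.08 -4.33  4.03] M [-0.787  0.923 -0.233] open 0.526 g 29.997460395097733 j [-1.21e+01  3.88e+01  1.04e+02 -1.00e-01  3.75e+01 -1.18e+02]
```

Contact is firm: about 9 N, with the position standing still. I ease the push to a few newtons, release, and back off upward.

Request:
drive_tool --motion '[[[1, 0, 0], [0, 0, 0]], [[0.7, 0, 0], [0, 0, 0]], [[0, 0, 0], [0, 0, 0]]]'

```text
time_s: 9.75
position: [0.5241, 0.0009, 0.0462]
tcp_rot: [[-0.961, -0.277, -0.002], [-0.277, 0.961, 0.0], [0.002, 0.001, -1.0]]
force: [-5.5, -3.1, 1.7]
opening: 0.525
grasp_force: 30.0
```

Request:
drive_tool --motion '[[[0, 0, 0], [0, 0, 0]], [[0, 0, 0], [0, 0, 0]], [[0, 0, 0], [0, 0, 0]], [[0, 0, 0], [0, 0, 0]], [[0, 0, 0], [0, 0, 0]]]' --gripper 0.9

```text
time_s: 10.25
position: [0.5258, 0.001, 0.0461]
tcp_rot: [[-0.961, -0.277, 0.001], [-0.277, 0.961, -0.0], [-0.001, -0.0, -1.0]]
force: [-0.4, -0.2, 0.5]
opening: 0.863
grasp_force: 0.0
```

Request:
drive_tool --motion '[[[0, 0, -15], [0, 0, 0]], [[0, 0, -35], [0, 0, 0]], [[0, 0, -40], [0, 0, 0]], [[0, 0, -25], [0, 0, 0]], [[0, 0, 0], [0, 0, 0]]]'

```text
time_s: 10.75
position: [0.5282, 0.0005, 0.1647]
tcp_rot: [[-0.961, -0.277, 0.009], [-0.277, 0.961, -0.002], [-0.008, -0.004, -1.0]]
force: [0.4, -0.1, 0.4]
opening: 0.899
grasp_force: 0.0
```

Run:
```python
from h import *
st()
b=capture("scene"); 
def crop(im,x,y,w,h,s): return cv2.resize(im[y:y+h,x:x+w],None,fx=s,fy=s,interpolation=cv2.INTER_CUBIC)
cv2.imwrite("pics/g.png",crop(b,215,155,90,75,8)[:,:,::-1])
# plan above knob, bar yaw -12.4 -> tool yaw 167.6 (=-192.4); turn -28.4
plan([((.6114,.0256,.16),-28.4,4)])
```

```text
t 10.75 p [5.282e-01 5.000e-04 1.647e-01] yaw -163.93 z [ 0.0087 -0.0018 -1.    ] F [ 0.41 -0.08  0.43] M [ 0.11  -0.179 -0.016] open 0.899 g 0.0 j [ -12.1   27.3   99.7    0.    52.5 -118.2]
[[[-22.1,0.1,0.8],[0,0,0.124]],[[-21.9,2.8,0.8],[0,0,0.124]],[[-21.3,5.5,0.8],[0,0,0.124]],[[-20.5,8.2,0.8],[0,0,0.124]]]
end [0.6114 0.0256 0.16  ] yaw 167.65
```

View pics/g.png

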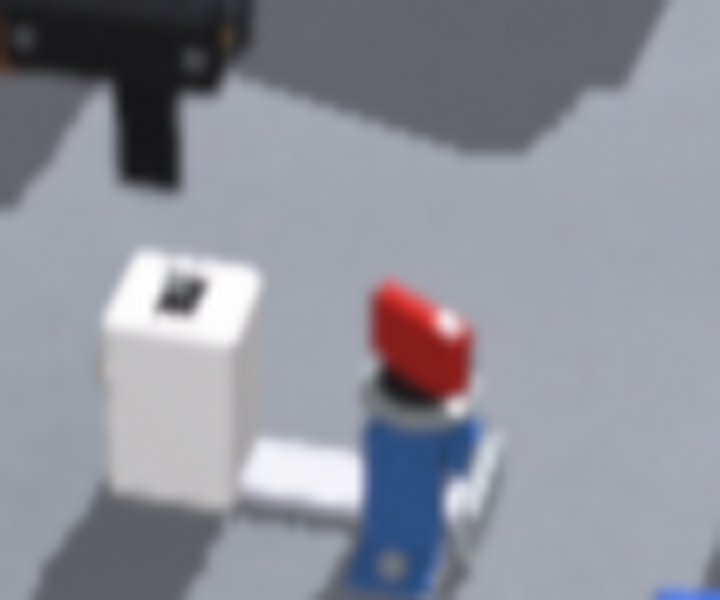

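The view shows the lamp standing upright, its tongue through the portal to the stop plate around (465,490), and the tick at (458,405) aligned with the bar dab at (447,322). Next, the knob.

Request:
drive_tool --motion '[[[-22, 0, 0], [0, 0, 0.124]], [[-22, 3, 0], [0, 0, 0.124]], [[-21.5, 5.5, 0], [0, 0, 0.124]], [[-20.5, 8, 0], [0, 0, 0.124]], [[0, 0, 0], [0, 0, 0]]]' --gripper 0.5

```text
time_s: 11.3
position: [0.6121, 0.0262, 0.1593]
tcp_rot: [[-0.977, 0.214, 0.0], [0.214, 0.977, 0.0], [-0.0, 0.0, -1.0]]
force: [0.1, -1.1, 0.3]
opening: 0.548
grasp_force: 0.0
```

Request:
drive_tool --motion '[[[0, 0, 0], [0, 0, 0]], [[0, 0, 0], [0, 0, 0]], [[0, 0, 0], [0, 0, 0]]]'

```text
time_s: 11.6
position: [0.6089, 0.0255, 0.1605]
tcp_rot: [[-0.977, 0.214, -0.002], [0.214, 0.977, 0.0], [0.002, -0.0, -1.0]]
force: [-0.3, 0.9, -0.4]
opening: 0.501
grasp_force: 0.0
```

Run:
```python
from h import *
st()
# bar yaw and knob centre from scene crop (215,155, x8): ends of the bar's top
S=lambda x,y,z: px2w("scene",215+(x+.5)/8-.5,155+(y+.5)/8-.5,z)
a,b=S(387,290,.094),S(458,326,.094);print(a,b,np.linalg.norm(a-b),np.degrees(np.arctan2(b[1]-a[1],b[0]-a[0])),(a+b)/2)
t=S(458,405,.059);print("tick",t,np.degrees(np.arctan2(t[1]-.0256,t[0]-.6114)),np.hypot(t[1]-.0256,t[0]-.6114))
plan([((.6114,.0256,.068),0,4)])
```

```text
t 11.6 p [0.6089 0.0255 0.1605] yaw 167.66 z [-2.e-03  2.e-04 -1.e+00] F [-0.27  0.87 -0.38] M [ 0.106 -0.156  0.029] open 0.501 g 0.0 j [ -8.1  33.3  87.7  -0.   59.1 -85.7]
[0.59491573 0.03013114 0.094     ] [0.6273687  0.02449418 0.094     ] 0.03293889357066358 -9.85375365078395 [0.61114221 0.02731266 0.094     ]
tick [0.62905316 0.023303   0.059     ] -7.41358842508012 0.017801978991604604
[[[-0.7,0.2,23.1],[0,0,-0.0]],[[-0.6,0.1,23.1],[0,0,-0.0]],[[-0.7,0.2,23.2],[0,0,-0.0]],[[-0.6,0.1,23.1],[0,0,-0.0]]]
end [0.6114 0.0256 0.068 ] yaw 167.66
```

Request:
drive_tool --motion '[[[-0.7, 0, 30], [0, 0, 0]], [[-0.7, 0, 30], [0, 0, 0]], [[-0.7, 0, 20], [0, 0, 0]], [[-0.5, 0.5, 12], [0, 0, 0]], [[0, 0, 0], [0, 0, 0]]]'

```text
time_s: 12.1
position: [0.6114, 0.0256, 0.0676]
tcp_rot: [[-0.977, 0.214, -0.004], [0.214, 0.977, 0.0], [0.004, -0.0, -1.0]]
force: [-0.4, 1.0, -0.6]
opening: 0.499
grasp_force: 0.0
```

Request:
drive_tool --motion '[[[0, 0, 0], [0, 0, 0]], [[0, 0, 0], [0, 0, 0]]]'

```text
time_s: 12.3
position: [0.6138, 0.0254, 0.0704]
tcp_rot: [[-0.977, 0.214, 0.003], [0.214, 0.977, -0.0], [-0.003, 0.0, -1.0]]
force: [-0.7, 0.2, -0.6]
opening: 0.502
grasp_force: 0.0
```

Run:
```python
from h import *
st()
```

```text
t 12.3 p [0.6138 0.0254 0.0704] yaw 167.64 z [ 2.5e-03 -4.0e-04 -1.0e+00] F [-0.65  0.25 -0.6 ] M [ 0.136 -0.151  0.012] open 0.502 g 0.0 j [ -8.   40.7  90.4  -0.   48.7 -85.7]
```

Request:
drive_tool --motion '[[[1, 0, 1], [0, 0, 0]], [[0, 0, 0], [0, 0, 0]], [[0, 0, 0], [0, 0, 0]], [[0, 0, 0], [0, 0, 0]], [[0, 0, 0], [0, 0, 0]]]' --gripper 0

```text
time_s: 12.8
position: [0.6121, 0.0253, 0.0682]
tcp_rot: [[-0.977, 0.213, 0.0], [0.213, 0.977, -0.001], [-0.001, -0.001, -1.0]]
force: [-1.1, -6.9, 1.9]
opening: 0.138
grasp_force: 30.2
```

Request:
drive_tool --motion '[[[0, 0, 0], [0, 0, 0]], [[0, 0, 0], [0, 0, 0]], [[0, 0, 0], [0, 0, 0]]]'

```text
time_s: 13.1
position: [0.612, 0.0252, 0.0682]
tcp_rot: [[-0.977, 0.214, 0.0], [0.214, 0.977, -0.001], [-0.0, -0.001, -1.0]]
force: [-1.2, -3.2, 0.2]
opening: 0.132
grasp_force: 30.0
```

Run:
```python
from h import *
st()
```

```text
t 13.1 p [0.612  0.0252 0.0682] yaw 167.63 z [ 2.e-04 -8.e-04 -1.e+00] F [-1.19 -3.23  0.16] M [-0.516 -0.05  -0.08 ] open 0.132 g 29.999861251562834 j [ -8.1  40.9  90.7  -0.1  48.5 -85.7]
```

Bar gripped (11.5 mm). I turn clockwise, which is positive about tool z.

Request:
drive_tool --motion '[[[0, -0.5, 0], [0, 0, 0.1]], [[0, 0, 0], [0, 0, 0.1]], [[0, 0, 0], [0, 0, 0.1]], [[0, 0, 0], [0, 0, 0.1]], [[0, 0, 0], [0, 0, 0.1]]]'

```text
time_s: 13.6
position: [0.6119, 0.025, 0.0682]
tcp_rot: [[-0.753, 0.658, 0.0], [0.658, 0.753, -0.001], [-0.001, -0.0, -1.0]]
force: [-1.1, -3.3, 2.4]
opening: 0.136
grasp_force: 30.0
```

Run:
```python
from h import *
st()
```

```text
t 13.6 p [0.6119 0.025  0.0682] yaw 138.84 z [ 2.e-04 -8.e-04 -1.e+00] F [-1.07 -3.34  2.42] M [-0.461 -0.09   0.269] open 0.136 g 29.996473796200007 j [ -8.1  40.9  90.7  -0.1  48.4 -56.9]
```

Request:
drive_tool --motion '[[[0, 0, 0], [0, 0, 0.1]], [[0, 0, 0], [0, 0, 0.1]], [[0, 0, 0], [0, 0, 0.1]], [[0, 0, 0], [0, 0, 0]]]'

```text
time_s: 14.0
position: [0.6118, 0.025, 0.0682]
tcp_rot: [[-0.528, 0.849, 0.0], [0.849, 0.528, -0.001], [-0.001, -0.0, -1.0]]
force: [-0.7, -2.5, 1.5]
opening: 0.134
grasp_force: 30.0
```

Run:
```python
from h import *
st()
```

```text
t 14.0 p [0.6118 0.025  0.0682] yaw 121.88 z [ 0.e+00 -9.e-04 -1.e+00] F [-0.68 -2.53  1.46] M [-0.559  0.049  0.251] open 0.134 g 30.00112474663183 j [ -8.1  40.9  90.7  -0.1  48.4 -39.9]
```

Request:
drive_tool --motion '[[[0, 0, 0], [0, 0, 0.1]], [[0, 0, 0], [0, 0, 0.1]], [[0, 0, 0], [0, 0, 0]]]'

```text
time_s: 14.3
position: [0.6118, 0.0249, 0.0682]
tcp_rot: [[-0.351, 0.937, -0.0], [0.937, 0.351, -0.001], [-0.001, -0.0, -1.0]]
force: [-1.7, -3.8, 2.0]
opening: 0.135
grasp_force: 30.0
```

Run:
```python
from h import *
st()
```

```text
t 14.3 p [0.6118 0.0249 0.0682] yaw 110.52 z [-1.e-04 -9.e-04 -1.e+00] F [-1.7  -3.78  1.99] M [-0.699  0.066  0.295] open 0.135 g 30.001091232988983 j [ -8.1  40.9  90.7  -0.1  48.4 -28.6]
```

Request:
drive_tool --motion '[[[0, 0, 0], [0, 0, 0.1]], [[0, 0, 0], [0, 0, 0.1]], [[0, 0, 0], [0, 0, 0]]]'

```text
time_s: 14.6
position: [0.6117, 0.0249, 0.0682]
tcp_rot: [[-0.159, 0.987, -0.0], [0.987, 0.159, -0.001], [-0.001, -0.0, -1.0]]
force: [-1.0, -3.5, 3.4]
opening: 0.137
grasp_force: 30.0
```

Run:
```python
from h import *
st()
```

```text
t 14.6 p [0.6117 0.0249 0.0682] yaw 99.13 z [-3.e-04 -9.e-04 -1.e+00] F [-0.98 -3.55  3.38] M [-0.802  0.154  0.249] open 0.137 g 30.001256628893316 j [ -8.1  40.9  90.7  -0.1  48.5 -17.2]
```

Request:
drive_tool --motion '[[[0, 0, 0], [0, 0, 0.1]], [[0, 0, 0], [0, 0, 0]]]'

```text
time_s: 14.8
position: [0.6117, 0.0249, 0.0682]
tcp_rot: [[-0.06, 0.998, -0.0], [0.998, 0.06, -0.001], [-0.001, -0.0, -1.0]]
force: [-2.7, -4.5, 4.1]
opening: 0.136
grasp_force: 30.0
```

Run:
```python
from h import *
st()
```

```text
t 14.8 p [0.6117 0.0249 0.0682] yaw 93.42 z [-3.e-04 -8.e-04 -1.e+00] F [-2.68 -4.47  4.05] M [-0.938  0.105  0.345] open 0.136 g 30.00120853073895 j [ -8.1  40.9  90.7  -0.1  48.5 -11.5]
```

Request:
drive_tool --motion '[[[0, 0, 0], [0, 0, 0.1]], [[0, 0, 0], [0, 0, 0]]]'

```text
time_s: 15.0
position: [0.6116, 0.0249, 0.0682]
tcp_rot: [[0.04, 0.999, -0.0], [0.999, -0.04, -0.001], [-0.001, -0.0, -1.0]]
force: [-1.9, -5.0, 2.8]
opening: 0.135
grasp_force: 30.0
```

Run:
```python
from h import *
st()
```

```text
t 15.0 p [0.6116 0.0249 0.0682] yaw 87.69 z [-4.e-04 -9.e-04 -1.e+00] F [-1.88 -5.    2.77] M [-0.944  0.172  0.303] open 0.135 g 30.00110078137368 j [-8.1 40.9 90.7 -0.1 48.5 -5.7]
```

Request:
drive_tool --motion '[[[0, 0, 0], [0, 0, 0.1]], [[0, 0, 0], [0, 0, 0]]]'

```text
time_s: 15.2
position: [0.6116, 0.0249, 0.0682]
tcp_rot: [[0.14, 0.99, -0.001], [0.99, -0.14, -0.001], [-0.001, -0.0, -1.0]]
force: [-2.1, -4.1, 4.5]
opening: 0.132
grasp_force: 30.0
```

Run:
```python
from h import *
st()
b=capture("scene")
cv2.imwrite("pics/i.png",cv2.resize(b[165:225,235:300],None,fx=9,fy=9,interpolation=cv2.INTER_CUBIC)[:,:,::-1])
```

```text
t 15.2 p [0.6116 0.0249 0.0682] yaw 81.96 z [-5.e-04 -9.e-04 -1.e+00] F [-2.13 -4.14  4.46] M [-0.913  0.245  0.337] open 0.132 g 30.00113266054541 j [-8.1 40.9 90.7 -0.1 48.5 -0. ]
```

View pics/i.png

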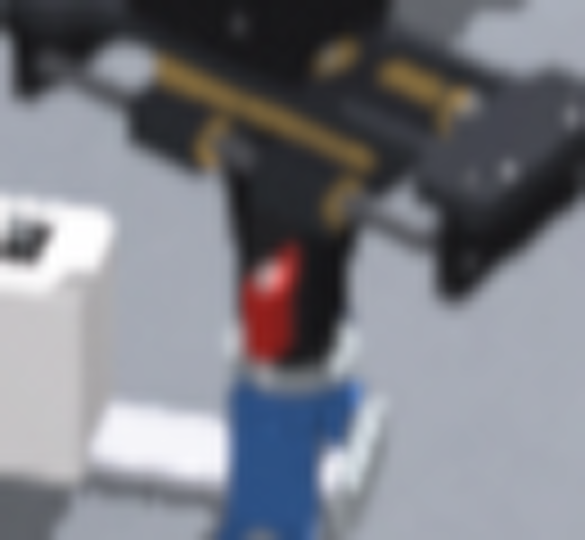

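The view shows the bar held, its dab towards the camera at (265,270), and a bright spot on the disc rim near (265,374). I measure the tick along the rim numerically.

```bash
cat >> h.py <<'E'
def rim(c=(.6114,.0256)):
    b=capture("scene").astype(np.float32).mean(2)
    for a in range(-170,0,6):
        v=[]
        for r in (.016,.018,.020):
            u=w2px("scene",(c[0]+r*np.cos(np.radians(a)),c[1]+r*np.sin(np.radians(a)),.059)).astype(np.float32)
            v.append(cv2.getRectSubPix(b,(1,1),(float(u[0]),float(u[1])))[0,0])
        print(a,np.round(v).astype(int),u.round(1))
E
python3 -c "
from h import *
rim()"
```

```text
-170 [116 149 169] [260.5 201.4]
-164 [128 162 180] [260.3 201.8]
-158 [135 167 186] [260.1 202.2]
-152 [137 168 188] [260.1 202.7]
-146 [136 167 186] [260.1 203.1]
-140 [131 159 177] [260.2 203.5]
-134 [123 149 167] [260.4 204. ]
-128 [115 137 153] [260.6 204.4]
-122 [111 126 138] [260.9 204.8]
-116 [112 119 127] [261.3 205.2]
-110 [115 117 120] [261.7 205.6]
-104 [118 121 119] [262.2 205.9]
-98 [125 129 124] [262.8 206.2]
-92 [131 136 130] [263.4 206.5]
-86 [125 135 139] [264.  206.7]
-80 [118 126 132] [264.7 206.9]
-74 [109 118 126] [265.3 207. ]
-68 [104 112 118] [266.1 207.1]
-62 [103 112 116] [266.8 207.2]
-56 [102 111 116] [267.5 207.1]
-50 [101 110 116] [268.2 207.1]
-44 [102 109 116] [268.9 207. ]
-38 [102 108 113] [269.6 206.9]
-32 [101 108 113] [270.2 206.7]
-26 [100 117 122] [270.8 206.4]
-20 [110 129 140] [271.4 206.2]
-14 [123 146 162] [271.9 205.9]
-8 [139 167 170] [272.4 205.5]
-2 [150 179 178] [272.8 205.1]
```

Request:
drive_tool --motion '[[[0, 0, 0], [0, 0, 0.1]], [[0, 0, 0], [0, 0, 0.1]], [[0, 0, 0], [0, 0, 0]]]'

```text
time_s: 15.6
position: [0.6115, 0.0249, 0.0682]
tcp_rot: [[0.334, 0.943, -0.001], [0.943, -0.334, -0.001], [-0.001, -0.0, -1.0]]
force: [-1.7, -4.5, 3.7]
opening: 0.139
grasp_force: 30.0
```

```bash
python3 -c "
from h import *
st();rim()" | sed -n '1p;4,20p' | cut -c1-260
```

```text
t 15.6 p [0.6115 0.0249 0.0682] yaw 70.51 z [-7.e-04 -9.e-04 -1.e+00] F [-1.71 -4.53  3.7 ] M [-0.969  0.265  0.42 ] open 0.139 g 30.001243008300662 j [-8.1 40.9 90.7 -0.1 48.5 11.4]
-158 [104 137 172] [260.1 202.2]
-152 [110 142 176] [260.1 202.7]
-146 [113 144 175] [260.1 203.1]
-140 [112 139 164] [260.2 203.5]
-134 [110 132 153] [260.4 204. ]
-128 [108 126 142] [260.6 204.4]
-122 [108 121 131] [260.9 204.8]
-116 [112 119 125] [261.3 205.2]
-110 [119 121 123] [261.7 205.6]
-104 [123 128 126] [262.2 205.9]
-98 [126 136 133] [262.8 206.2]
-92 [127 136 134] [263.4 206.5]
-86 [120 129 133] [264.  206.7]
-80 [111 119 125] [264.7 206.9]
-74 [106 114 121] [265.3 207. ]
-68 [103 112 117] [266.1 207.1]
-62 [102 112 116] [266.8 207.2]
```

The tick now lags: the bar is at about −109° and the tick at about −94°, with torque at 0.42 N m, so slip has begun. I add 0.4 rad.

Request:
drive_tool --motion '[[[0, 0, 0], [0, 0, 0.1]], [[0, 0, 0], [0, 0, 0.1]], [[0, 0, 0], [0, 0, 0.1]], [[0, 0, 0], [0, 0, 0.1]], [[0, 0, 0], [0, 0, 0]]]'

```text
time_s: 16.15
position: [0.6113, 0.025, 0.0682]
tcp_rot: [[0.674, 0.738, -0.001], [0.738, -0.674, -0.001], [-0.001, -0.0, -1.0]]
force: [-1.6, -5.0, 4.5]
opening: 0.135
grasp_force: 30.0
```

```bash
python3 -c "
from h import *
st();rim()" | sed -n '1p;4,20p' | cut -c1-260
```

```text
t 16.15 p [0.6113 0.025  0.0682] yaw 47.6 z [-1.1e-03 -8.0e-04 -1.0e+00] F [-1.56 -5.05  4.55] M [-0.919  0.351  0.412] open 0.135 g 30.001358315348625 j [-8.1 40.9 90.7 -0.1 48.5 34.4]
-158 [ 85  97 119] [260.1 202.2]
-152 [ 91 105 126] [260.1 202.7]
-146 [ 95 110 129] [260.1 203.1]
-140 [ 99 112 130] [260.2 203.5]
-134 [102 114 129] [260.4 204. ]
-128 [105 115 127] [260.6 204.4]
-122 [107 117 125] [260.9 204.8]
-116 [110 119 123] [261.3 205.2]
-110 [116 120 122] [261.7 205.6]
-104 [120 126 126] [262.2 205.9]
-98 [123 134 132] [262.8 206.2]
-92 [125 135 133] [263.4 206.5]
-86 [118 128 132] [264.  206.7]
-80 [110 118 124] [264.7 206.9]
-74 [106 113 120] [265.3 207. ]
-68 [103 111 116] [266.1 207.1]
-62 [102 111 115] [266.8 207.2]
```

The tick stands still at −94° with the bar at −132°, so about 0.67 rad held and 0.47 expected after spring-back. I release and lift.

Request:
drive_tool --motion '[[[0, 0, 0], [0, 0, 0]], [[0, 0, 0], [0, 0, 0]], [[0, 0, 0], [0, 0, 0]], [[0, 0, 0], [0, 0, 0]], [[0, 0, 0], [0, 0, 0]]]' --gripper 0.5

```text
time_s: 16.7
position: [0.6117, 0.0258, 0.0678]
tcp_rot: [[0.678, 0.735, -0.0], [0.735, -0.678, 0.001], [0.0, -0.001, -1.0]]
force: [0.0, -0.4, -0.1]
opening: 0.466
grasp_force: 0.0
```

Request:
drive_tool --motion '[[[0, 0, -10], [0, 0, 0]], [[0, 0, -30], [0, 0, 0]], [[0, 0, -45], [0, 0, 0]], [[0, 0, -45], [0, 0, 0]], [[0, 0, -30], [0, 0, 0]]]'

```text
time_s: 17.2
position: [0.6131, 0.0253, 0.2324]
tcp_rot: [[0.678, 0.735, 0.005], [0.735, -0.678, -0.0], [0.003, 0.004, -1.0]]
force: [1.4, 0.9, 0.1]
opening: 0.5
grasp_force: 0.0
```

Request:
drive_tool --motion '[[[-25, -30, 0], [0, 0, 0]], [[-25, -30, 0], [0, 0, 0]], [[-25, -30, 0], [0, 0, 0]], [[-25, -30, 0], [0, 0, 0]], [[0, 0, 0], [0, 0, 0]]]'

```text
time_s: 17.7
position: [0.4487, 0.0346, 0.2279]
tcp_rot: [[0.678, 0.735, -0.007], [0.735, -0.678, 0.001], [-0.004, -0.006, -1.0]]
force: [-0.2, 0.2, -0.5]
opening: 0.497
grasp_force: 0.0
```

Run:
```python
from h import *
st();rim()
b=capture("scene");t=capture("top")
def crop(im,x,y,w,h,s): return cv2.resize(im[y:y+h,x:x+w],None,fx=s,fy=s,interpolation=cv2.INTER_CUBIC)
o=np.hstack([crop(t,215,130,66,90,6),crop(b,223,160,66,90,6)])
cv2.imwrite("pics/j.png",o[:,:,::-1])
```

```text
t 17.7 p [0.4487 0.0346 0.2279] yaw 47.35 z [-0.0075  0.0015 -1.    ] F [-0.22  0.2  -0.48] M [ 0.022  0.031 -0.021] open 0.497 g 0.0 j [ -9.9  16.5 105.6   0.   58.4  32.8]
-170 [ 75  86 107] [260.5 201.4]
-164 [ 81  97 121] [260.3 201.8]
-158 [ 93 112 136] [260.1 202.2]
-152 [104 126 149] [260.1 202.7]
-146 [113 138 159] [260.1 203.1]
-140 [119 145 162] [260.2 203.5]
-134 [123 152 165] [260.4 204. ]
-128 [122 146 159] [260.6 204.4]
-122 [117 137 152] [260.9 204.8]
-116 [115 130 140] [261.3 205.2]
-110 [116 124 128] [261.7 205.6]
-104 [117 125 125] [262.2 205.9]
-98 [120 131 129] [262.8 206.2]
-92 [123 132 129] [263.4 206.5]
-86 [115 125 129] [264.  206.7]
-80 [107 114 121] [264.7 206.9]
-74 [102 110 117] [265.3 207. ]
-68 [100 108 114] [266.1 207.1]
-62 [ 99 108 112] [266.8 207.2]
-56 [ 99 107 112] [267.5 207.1]
-50 [ 98 106 112] [268.2 207.1]
-44 [ 98 106 112] [268.9 207. ]
-38 [ 98 104 109] [269.6 206.9]
-32 [ 96 103 108] [270.2 206.7]
-26 [ 94 108 111] [270.8 206.4]
-20 [ 97 111 120] [271.4 206.2]
-14 [100 117 130] [271.9 205.9]
-8 [106 126 139] [272.4 205.5]
-2 [112 137 154] [272.8 205.1]
```

View pics/j.png

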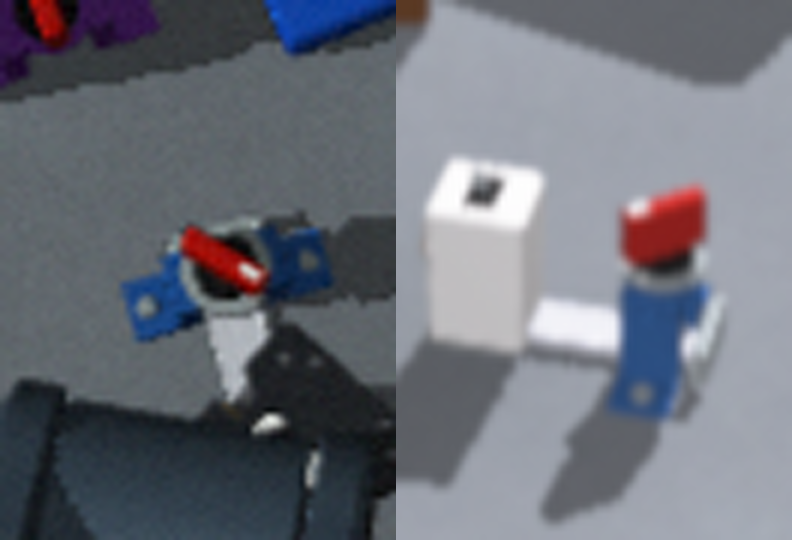

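The top view shows the bar from (190,235) to the dab at (258,280), a yaw of about −123°. With the tick at about −94°, the slip is roughly 0.5 rad, inside the wanted range. The lamp is upright with its tongue in the clamp, and the gripper is clear of everything.

```bash
python3 -c "
from h import *
print(hand_in())"
```

```text
the job is handed in; nothing more can be done
None
```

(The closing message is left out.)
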